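# Roll the white sample tube to the green line

## Task

The white tube lying on the dark inspection mat has to wait on the green line for its turn at the comparator. Push it from the side with the fingers so that it rolls over the mat and comes to rest lying along the green line, in the middle of it, not on the orange one; do not pick it up, do not let it run on past the green line, and leave the small glass vial lying behind the mat alone.

Things in the scene. Friction and masses are not known exactly. Their poses are not given: they have to be found in the camera images.
- white_tube: Loose white plastic tube, a smooth cylinder 72 mm long, 21 mm across, about 32 g, lying on its side on the dark mat between the two lines. Origin: middle of its axis, 13.5 mm above the worktop. x runs along the axis, away from the robot within 15 degrees; y and z turn as it rolls. The rubber brakes it: pushed at up to 50 mm/s it runs on by a few mm at most.
- roll_mat: Dark rubber mat fixed flat on the worktop, 160 x 360 x 3 mm (x, y, z), white ticks along its long edges. Origin: centre of its underside. y is the rolling direction (its long side, from the robot's right to its left, turned up to 9 degrees); x points away from the robot. A green line lies at one end, an orange one at the other, each 120 mm from the centre.
- green_line: Green line printed flat on the mat, 120 mm long (its x, parallel to the mat's x) and 8 mm wide (its y, parallel to the mat's y), at the left or the right end of the mat, which goes on 60 mm beyond it. Origin: its middle, 3 mm above the worktop. An orange line just like it lies at the other end and is not to be used.
- vial: Small glass vial with yellow filling and white cap lying loose on the worktop behind the mat (farther from the robot), 76 mm long and 20 mm in diameter; a bystander. Origin: centre of its base; its z axis runs along it to the cap, towards the robot's right.
Things that resemble listed ones, but are neither listed nor needed, are in the scene too. Leave any red look-alike of the white_tube alone.

How it is judged:
On the way:
1. the tube rolls over the mat (angular speed of white_tube above 0.3 rad/s and linear speed of white_tube above 0.003 m/s), for 0.2 s.
At the end, for the whole second after the job is handed in: The white tube lies still on the mat along the green line: its middle within 15 mm of the line's centre line to either side and within 30 mm of the line's middle along it, its axis within 12 degrees of the line's direction. Released (y of white_tube in the frame of green_line between -0.015 and 0.015 m and x of white_tube in the frame of green_line between -0.03 and 0.03 m and angle between the x axis of white_tube and the x axis of green_line, either way round below 0.21 rad and height (world z) of white_tube between 0.009 and 0.018 m and linear speed of white_tube below 0.005 m/s and angular speed of white_tube below 0.3 rad/s); the robot touches nothing.
It fails at once if the tube is lifted off the mat (its middle more than 15 mm above where it rolls) (height (world z) of white_tube above 0.0285 m).
It fails at once if the tube runs more than 25 mm past a line (y of white_tube in the frame of roll_mat above 0.145 m or y of white_tube in the frame of roll_mat below -0.145 m).
It fails at once if the vial behind the mat is displaced by more than 15 mm (distance of vial from where it was at the start of the episode above 0.015 m).
It also fails if it takes over 40 s, if anything falls off the work surface, if the arm or the gripper's body presses on something with over 40 N, if the wrist force passes 120 N, or if a joint passes its speed limit or range.

## Robot

A 6-joint arm with a two-finger parallel gripper is mounted at the origin on a cart in front of the work surface, level with it; the furniture and walls round the work are solid. World frame = base frame: x ahead of the robot, y to its left, z up, the work surface at z = 0. Lengths are in m, angles in rad, forces in N, time in s.
With the tool pointing down it reaches from about 0.35 to 1 m from the base axis. Payload 7.1 kg.
Tool frame: the origin (TCP) lies at the very end of the fingers, on their centre line; the grasp point (between the pads) lies robot.grip_point_offset behind it (robot.grip_point_offset is the distance from the TCP to the grasp point, in m); z points along the fingers, y is the line along which they close (so a half turn about z gives the same grasp; the last joint's range is limited). The gripper opens to 85 mm and grips with 20 to 120 N. Pads are 22 mm wide; open, the fingers measure 114 mm over their backs; the gripper's body (76 mm by 85 mm) begins 54 mm behind the grasp point. The pads swing forward as they close: fully open they stand 13 mm farther back than shut.
Start: joints at [-1.364, 0.423, 1.63, -0, 1.089, -0.019], TCP at [0.14, -0.609, 0.231] pointing down, gripper open.
Joint ranges: [-3, 3], [-0.9, 2.11], [0.09, 2.58], [-1.31, 4.45], [0.11, 2.69], [-2.54, 2.54]. Speed limits (rad/s): [2.39, 2.39, 3.01, 3.14, 3.14, 3.14].

## Interface

Orientations are given as a unit quaternion [x, y, z, w].
In Python, from plant import robot gives the robot as it stands. The module is installed in compiled form; this text tells all that it offers.
- The arm moves only by the tool send_rows, never from a script. Its argument "steps" is a list that holds one entry, the list of rows, each a list of 4 numbers: the shift along the world's x, y, z in mm, then the turn about the world's z in degrees. In form: [[[tx, ty, tz, roll], ...]]. A call has 1 to 10 rows; each row is the pose to reach, as a shift and turn from the pose commanded when the call began; what a row does not reach only later rows make up. A row lasts 1/8 s, in which the tool goes at most 62.5 mm and 10.7 degrees, less where a joint would pass 70% of its speed; a pose out of reach is approached as far as the arm can. A call with a gripper value outside its range is refused whole. "jaw" is the opening, from 0 (shut) to 1 (fully open), set as the call begins (left out, the last holds). The fingers move at their own pace and stop on an object; "grip_force" is the grip in N (left out, the last holds). Time passes only in rows, so rows that repeat a pose let the fingers close. It gives the time, the measured TCP pose, the force, the opening and the grip force at its end, in the units of the state.
- robot.read_state(): the state, without advancing time (a new reading comes with each control period).
- robot.snapshot(name): name is "side" or "top" or "wrist"; returns the picture (384x512x3 uint8, blue, green, red); there is no depth.
- robot.camera_params(name): a dict with "fovy" (degrees; the focal length in pixels is half the picture's height over the tangent of half this angle, whatever the lens; pixels are square), "cx", "cy" (the principal point, pixels), "dist" ([k1, k2, p1, p2, k3] as OpenCV has them; the pictures are not rectified), "rvec" (rotation vector, rad) and "tvec" (3), from world to camera coordinates, as OpenCV has them. Camera axes: x right, y down, z forward; pixel columns grow to the right and rows downward; lengths in m; the calibration is good to about 2 mm. A picture is of the moment at which its call begins: read the wrist's pose just before it. camera_params takes no time and is no camera call; for the wrist camera it gives the pose at the moment of the call.
- robot.finish_job(): hands the job in; it is judged then, once.
The state is a dict: "clock": time; "q": joint angles; "qd": joint speeds; "joint_torque": joint torques, N m; "ee_pos": TCP position; "ee_rot": TCP orientation; "ft_force": force on the tool from outside, world axes, zero at the start; "ft_torque": the same for the moment, N m; "gripper_width": opening from 0.0 (shut) to 1.0 (fully open); "grip_force": force on a finger pad.
Only numpy, scipy, OpenCV 4.12 (cv2) and the standard library are available. Lean on these libraries where they do the work, as an engineer would, in place of code of your own. Each camera call takes 0.05 s, during which the arm holds its last target. There are 200 camera calls.

## Working session

There is one attempt and no reset: what is moved stays moved. The work goes in short steps, Python scripts to look and compute and a tool call to move; the robot and the scene stay as the last step left them, time stands still between calls to the robot, and variables do not carry over. Pictures are saved under pics/ and viewed, at most 10 in all, crops included, and the job is handed in when it is done.

Besides the shell and the picture viewer there is one more tool, called after "Emit:" by a JSON object that holds its "name" and its "arguments", one argument or row to a line. send_rows: Moves the arm, as the interface text tells. Its arguments: {"type":"object","properties":{"steps":{"type":"array"},"jaw":{"type":"number"},"grip_force":{"type":"number"}},"required":["steps"]}

```bash
mkdir -p pics
cat > h.py <<'E'
import numpy as np, cv2
from plant import robot
def cam(n):
    p=robot.camera_params(n); f=192/np.tan(np.radians(p['fovy'])/2)
    K=np.array([[f,0,p['cx']],[0,f,p['cy']],[0,0,1]]); return K,np.array(p['dist'],float),np.array(p['rvec'],float),np.array(p['tvec'],float)
def w(c,uv,z):
    K,d,r,t=c; R=cv2.Rodrigues(r)[0]
    n=cv2.undistortPoints(np.array(uv,float).reshape(-1,1,2),K,d).reshape(-1,2)
    D=np.c_[n,np.ones(len(n))]@R; o=-R.T@t.ravel()
    return o+D*((z-o[2])/D[:,2])[:,None]
E
python3 - <<'E'
from h import *
for n in("top","side"): cv2.imwrite(f"pics/{n}0.png",robot.snapshot(n))
s=robot.read_state();print(s['clock'],s['ee_pos'],s['ee_rot'],robot.grip_point_offset)
E
```

```text
0.1 [ 0.13982723 -0.60863539  0.23059748] [ 9.93635483e-01  1.12641036e-01 -6.38507026e-05 -7.20605274e-04] 0.0187
```

View pics/top0.png

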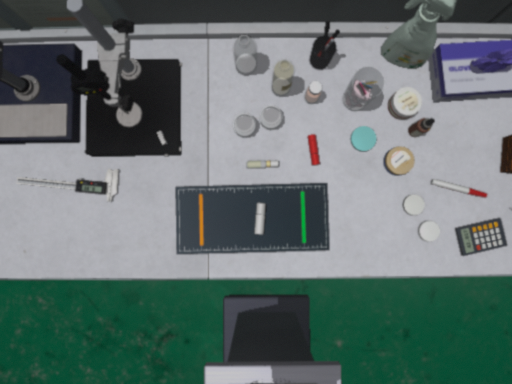

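View pics/side0.png

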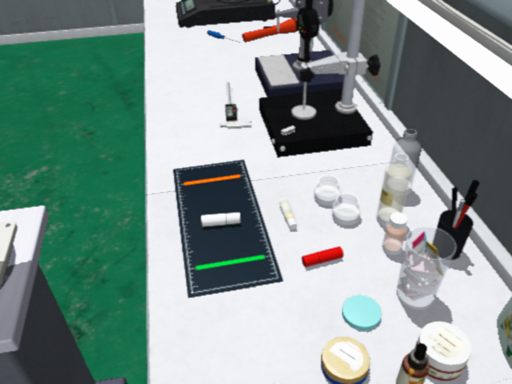

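The top view shows the white tube at about (260,218), the green line at (303,217) on the robot's right, the orange line at (201,219), the vial at (263,164) and a red look-alike at (314,150). Next I'll segment these in both views.

```bash
cat > m.py <<'E'
from h import *
def blob(m,c,z,box,name):
    u0,v0,u1,v1=box; k=np.zeros(m.shape,np.uint8); k[v0:v1,u0:u1]=m[v0:v1,u0:u1]*255
    n,l,s,_=cv2.connectedComponentsWithStats(k)
    i=1+np.argmax(s[1:,4]); v,u=np.nonzero(l==i)
    P=w(c,np.c_[u,v],z)[:,:2]; r=cv2.minAreaRect((P*1000).astype(np.float32)); b=cv2.boxPoints(r)
    e=[b[1]-b[0],b[2]-b[1]]; a=max(e,key=np.linalg.norm); a=a*np.sign(a[0])
    print(name,len(u),"mid mm",P.mean(0).round(4)*1000,"rect",np.round(r[0],1),np.round(sorted(r[1]),1),"axis deg",np.degrees(np.arctan2(a[1],a[0])).round(1), 'pca',np.degrees((lambda e:np.arctan(e[1]/e[0]))(np.linalg.svd(P-P.mean(0),full_matrices=False)[2][0])).round(1))
def run(n,bt,bg):
    im=robot.snapshot(n); c=cam(n); I=im.astype(int); h=cv2.cvtColor(im,cv2.COLOR_BGR2HSV)
    B=(0,0,512,384)
    g=(h[...,0]>45)&(h[...,0]<75)&(h[...,1]>150)&(I[...,1]>100)
    blob(g,c,.003,bg,n+" green")
    blob((h[...,0]>5)&(h[...,0]<20)&(h[...,1]>150)&(I[...,2]>150),c,.003,bg if n=='side' else (185,180,220,255),n+" orange")
    blob(I.min(2)>110,c,.0135 if n=='side' else .018,bt,n+" tube")
if __name__=="__main__":
    run("top",(225,195,290,242),(285,185,320,250)); run("side",(192,200,245,240),(170,165,275,290))
    print(robot.read_state()['ee_pos'])
E
python3 m.py
```

```text
top green 216 mid mm [495.4 -75. ] rect [495.5 -74.8] [  9.8 120. ] axis deg 1.0 pca 0.9
top orange 158 mid mm [492.6 164.9] rect [491.6 165.7] [  7.1 117.6] axis deg -0.0 pca 0.7
top tube 252 mid mm [491.8  27.1] rect [491.7  27.2] [19.  71.9] axis deg -3.9 pca -4.7
side green 333 mid mm [495.7 -72. ] rect [496.3 -71.9] [ 10.8 122.2] axis deg 1.0 pca 1.0
side orange 193 mid mm [491.7 168.6] rect [492.6 168.6] [ 11.8 120.6] axis deg 1.1 pca 1.1
side tube 441 mid mm [492.9  31. ] rect [493.8  30.9] [32.2 74.5] axis deg -4.7 pca -4.5
[ 0.1398889  -0.60878102  0.23082771]
```

Emit:
{"name": "send_rows", "arguments": {
  "steps": [
    [[25,48,0,6],[50,96,0,12],[75,144,0,18],[100,192,0,24],[125,240,0,30],[150,288,0,36],[175,336,0,42],[200,384,0,48],[225,432,0,54],[250,480,0,60]]
  ],
  "jaw": 0.35
}}

```text
clock: 1.45
ee_pos: [0.3906, -0.1275, 0.2316]
ee_rot: [0.803, 0.596, 0.0, 0.0]
ft_force: [-0.3, -0.2, -0.3]
gripper_width: 0.351
grip_force: 0.0
```

Emit:
{"name": "send_rows", "arguments": {
  "steps": [
    [[25,50,0,4],[50,100,0,8],[75,150,0,12],[98,200,0,12.4],[106,209,-20,12.4],[106,209,-60,12.4],[106,209,-100,12.4],[106,209,-140,12.4],[106,209,-140,12.4],[106,209,-140,12.4]]
  ]
}}

```text
clock: 2.7
ee_pos: [0.4967, 0.08, 0.0923]
ee_rot: [0.735, 0.678, 0.0, 0.0]
ft_force: [0.4, -0.1, 0.2]
gripper_width: 0.348
grip_force: 0.0
```

```bash
python3 - <<'E'
from h import *
s=robot.read_state();print(s['clock'],s['ee_pos'],s['ee_rot'],s['gripper_width'],s['ft_force'])
q=s['ee_rot'];print('yaw y-axis',2*np.degrees(np.arctan2(q[1],q[0]))-90)
E
python3 m.py
```

```text
2.7 [0.49665736 0.07996677 0.09231349] [7.35291114e-01 6.77751215e-01 4.25516244e-04 2.94308548e-04] 0.3478321544934624 [ 0.40596045 -0.06991734  0.17229199]
yaw y-axis -4.6636578527295285
top green 10 mid mm [478.9 -75.2] rect [478.9 -75.2] [4.7 7.1] axis deg -0.8 pca -27.5Traceback (most recent call last):
  File "m.py", line 17, in <module>
    run("top",(225,195,290,242),(285,185,320,250)); run("side",(192,200,245,240),(170,165,275,290))
    ~~~^^^^^^^^^^^^^^^^^^^^^^^^^^^^^^^^^^^^^^^^^^^
  File "m.py", line 14, in run
    blob((h[...,0]>5)&(h[...,0]<20)&(h[...,1]>150)&(I[...,2]>150),c,.003,bg if n=='side' else (185,180,220,255),n+" orange")
    ~~~~^^^^^^^^^^^^^^^^^^^^^^^^^^^^^^^^^^^^^^^^^^^^^^^^^^^^^^^^^^^^^^^^^^^^^^^^^^^^^^^^^^^^^^^^^^^^^^^^^^^^^^^^^^^^^^^^^^^^
  File "m.py", line 5, in blob
    i=1+np.argmax(s[1:,4]); v,u=np.nonzero(l==i)
        ~~~~~~~~~^^^^^^^^^
    return _wrapfunc(a, 'argmax', axis=axis, out=out, **kwds)
    return bound(*args, **kwds)
ValueError: attempt to get argmax of an empty sequence
```

Emit:
{"name": "send_rows", "arguments": {
  "steps": [
    [[0,0,-30,0],[0,0,-55,0],[0,0,-70,0],[0,0,-80,0],[0,0,-85,0],[0,0,-85,0]]
  ]
}}

```text
clock: 3.5
ee_pos: [0.4962, 0.0799, 0.0065]
ee_rot: [0.735, 0.678, 0.0, 0.0]
ft_force: [-0.0, -0.2, -0.7]
gripper_width: 0.349
grip_force: 0.0
```

Run:
```python
from h import *
i=robot.snapshot("side");j=robot.snapshot("wrist")
cv2.imwrite("pics/b.png",np.hstack([cv2.resize(i[140:310,130:310],(400,378)),cv2.resize(j,(400,300))[:378] if 0 else cv2.resize(j,(400,378))]))
```

```text
(no output)
```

View pics/b.png

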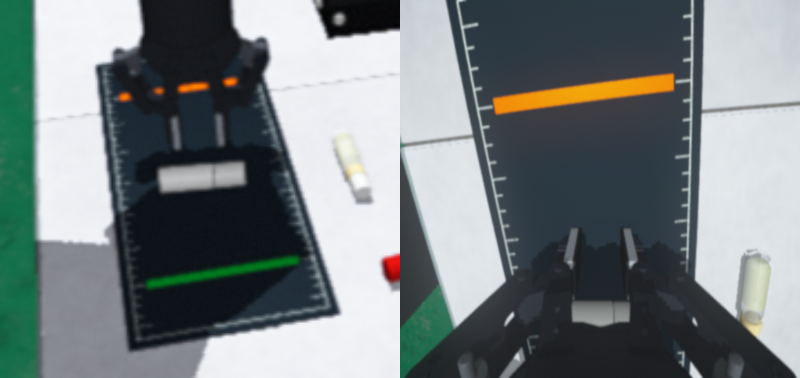

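The side crop shows both fingers standing behind the tube, centred on it, with the green line ahead. I'll push slowly from here.

Emit:
{"name": "send_rows", "arguments": {
  "steps": [
    [[-1,-8,0,0],[-1,-16,0,0],[-2,-22,0,0],[-2,-27,0,0],[-2,-32,0,0],[-3,-37,0,0],[-3,-42,0,0],[-3,-47,0,0.5],[-4,-52,0,1],[-4,-57,0,1.5]]
  ]
}}

```text
clock: 4.85
ee_pos: [0.4918, 0.0226, 0.0063]
ee_rot: [0.726, 0.688, -0.0, -0.0]
ft_force: [0.6, -0.4, -0.3]
gripper_width: 0.351
grip_force: 0.0
```

Emit:
{"name": "send_rows", "arguments": {
  "steps": [
    [[0,-4,0,0.4],[-1,-8,0,0.8],[-1,-12,0,1.2],[-1,-16,0,1.6],[-2,-20,0,2],[-2,-24,0,2.4],[-2,-28,0,2.8],[-2,-31,0,3],[-2,-33,0,3],[-2,-33,0,3]]
  ]
}}

```text
clock: 6.1
ee_pos: [0.49, -0.0102, 0.0063]
ee_rot: [0.708, 0.706, 0.0, 0.0]
ft_force: [-0.4, -0.1, -0.1]
gripper_width: 0.347
grip_force: 0.0
```

Run:
```python
from h import *
i=robot.snapshot("side")
cv2.imwrite("pics/c.png",cv2.resize(i[140:310,130:310],(540,510)))
import m
c=cam("side");I=i.astype(int)
m.blob(I.min(2)>110,c,.0135,(190,200,262,272),"tube")
```

```text
tube 444 mid mm [488.5 -31.3] rect [488.9 -30.8] [28.8 72.6] axis deg -3.8 pca -3.4
```

View pics/c.png

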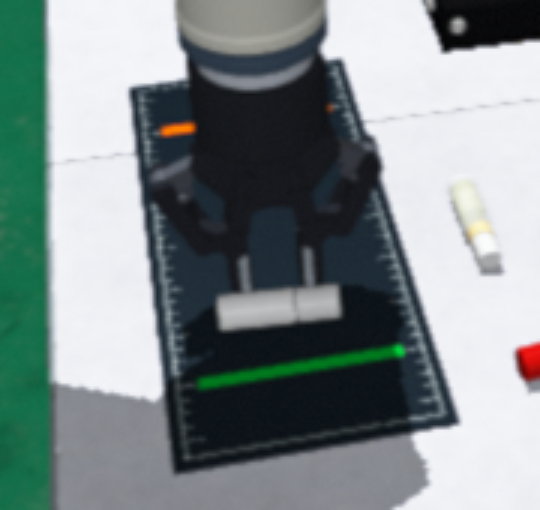

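The tube is moving square-on against the fingers, about 41 mm short of the green line. I'll push 40 mm more.

Emit:
{"name": "send_rows", "arguments": {
  "steps": [
    [[0,-4,0,0.5],[0,-9,0,1],[0,-14,0,1.5],[0,-19,0,2],[0,-24,0,2.4],[0,-28,0,2.8],[0,-32,0,3],[0,-35,0,3],[0,-37,0,3],[0,-39,0,3]]
  ]
}}

```text
clock: 7.4
ee_pos: [0.49, -0.0492, 0.0063]
ee_rot: [0.689, 0.724, 0.0, -0.0]
ft_force: [0.3, 0.8, 0.4]
gripper_width: 0.353
grip_force: 0.0
```

Emit:
{"name": "send_rows", "arguments": {
  "steps": [
    [[0,0,0,0],[0,4,0,0],[0,12,0,0],[0,25,0,0],[0,40,0,0],[0,40,30,0],[0,40,80,0],[0,80,120,0],[0,140,130,0],[0,200,130,0]]
  ]
}}

```text
clock: 8.65
ee_pos: [0.4904, 0.1535, 0.1379]
ee_rot: [0.689, 0.724, 0.001, 0.001]
ft_force: [1.3, -0.1, -0.9]
gripper_width: 0.349
grip_force: 0.0
```

Run:
```python
from h import *
import m
i=robot.snapshot("side");t=robot.snapshot("top")
cv2.imwrite("pics/d.png",np.hstack([cv2.resize(i[140:310,130:310],(400,378)),cv2.resize(t[150:300,220:379],(400,378))]))
for n,im,b,g,z in(("side",i,(180,220,275,290),(170,225,275,290),.0135),("top",t,(285,187,322,245),(285,185,320,250),.018)):
    c=cam(n);I=im.astype(int);h=cv2.cvtColor(im,cv2.COLOR_BGR2HSV)
    m.blob(I.min(2)>110,c,z,b,n+" tube")
```

```text
side tube 490 mid mm [489.1 -70.3] rect [489.6 -69.9] [27.9 74. ] axis deg 0.2 pca 1.0
top tube 187 mid mm [492.4 -73.5] rect [488.5 -72.4] [16.2 67. ] axis deg -0.8 pca 0.8
```

View pics/d.png

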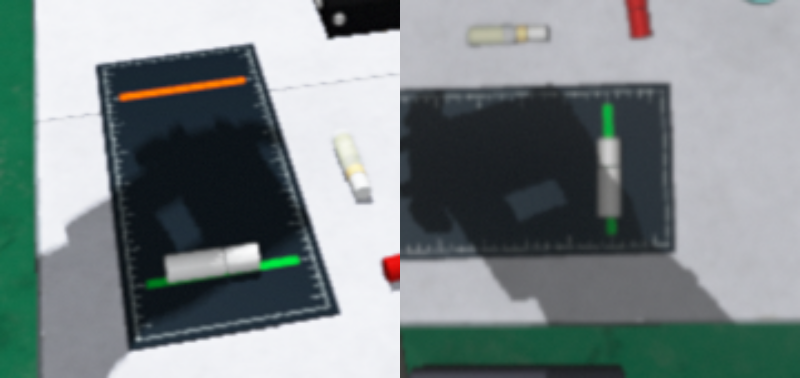

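The tube lies along the green line, about 2 mm off its centre line, 6 mm off its middle and about 1° off its direction. The arm is clear and the vial looks undisturbed.

```bash
python3 -c "
from plant import robot
print(robot.finish_job())"
```

```text
the job is handed in; nothing more can be done
None
```

The white tube was rolled onto the green line and measures about 2 mm off its centre line, 6 mm off its middle and 1° off its direction; the vial looks undisturbed, and the job is handed in, though no verdict came back.

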